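# Put the inspection screen's kickstand down and hold the screen upright

### The arm

A 6-joint arm with a two-finger parallel gripper is mounted at the origin on a cart in front of the work surface, level with it; the furniture and walls round the work are solid. World frame = base frame: x ahead of the robot, y to its left, z up, the work surface at z = 0. Lengths are in m, angles in degrees, forces in N, time in s.
With the tool pointing down it reaches from about 0.375 to 0.9 m from the base axis. Payload 3.1 kg.
Tool frame: the origin (TCP) lies at the very end of the fingers, on their centre line; the grasp point (between the pads) lies 19 mm behind it; z points along the fingers, y is the direction in which the jaws open and shut (so a half turn about z gives the same grasp; the last joint's range is limited). The gripper opens to 87 mm and grips with 3 to 60 N. Pads are 19 mm wide; open, the fingers measure 117 mm over their backs; the gripper's body (75 mm by 190 mm) begins 51 mm behind the grasp point.
Start: joints at [-78.81, 30.224, 82.088, -0, 67.689, -10.227], TCP at [0.228, -0.582, 0.223] pointing down, gripper open.
Joint ranges: [-176.69, 176.69], [-43.24, 126.21], [12.49, 139.97], [-82, 262], [0, 151.66], [-163.58, 163.58]. Speed limits (degrees/s): [159.86, 159.86, 180, 180, 180, 180].

### API

Orientations are given as a 3x3 rotation matrix whose columns are the frame's x, y, z axes.
In Python, from rig import bot gives the robot as it stands. The module is installed in compiled form; this text tells all that it offers.
- The arm moves only by the tool play_rows, never from a script. Its argument "targets" is a list of rows, each a list of 7 numbers: the closure, from 0 (fully open) to 1 (shut), then the shift along the world's x, y, z in m, then the turn, a rotation vector about the world's x, y, z in rad. A call has 1 to 12 rows; each row shifts and turns the commanded pose from where the row before left it; what a row does not reach is not made up. A row lasts 1/8 s, in which the tool goes at most 62.5 mm and 10.7 degrees, less where a joint would pass 70% of its speed; a pose out of reach is approached as far as the arm can. A call with a gripper value outside its range is refused whole. The fingers move at their own pace and stop on an object; the grip force is fixed at half the most. Time passes only in rows, so rows that do not move let the fingers close. It gives the time, the measured TCP pose, the force and the opening at its end, in the units of the state.
- bot.read_state(): the state, without advancing time (a new reading comes with each control period).
- bot.capture(name): name is "scene" or "top"; returns the picture (480x640x3 uint8, blue, green, red); there is no depth.
- bot.get_calibration(name): a dict with "fx", "fy", "cx", "cy" (pixels), "R" (3x3) and "t" (3): a world point X has camera coordinates R X + t. Camera axes: x right, y down, z forward; pixel columns grow to the right and rows downward; lengths in m; the calibration is good to about 2 mm. A picture is of the moment at which its call begins. get_calibration takes no time and is no camera call.
- bot.hand_in(): hands the job in, once; it reports no verdict.
The state is a dict: "time_s": time; "joint_positions": joint angles; "qvel": joint speeds; "tau": joint torques, N m; "position": TCP position; "tcp_rot": TCP orientation; "force": force on the tool from outside, world axes, zero at the start; "moment": the same for the moment, N m; "opening": opening from 0.0 (shut) to 1.0 (fully open).
Only numpy, scipy, OpenCV 4.12 (cv2) and the standard library are available. Lean on these libraries where they do the work, as an engineer would, in place of code of your own. Each camera call takes 0.05 s, during which the arm holds its last target. There are 200 camera calls.

### The job

The small rod screen leans back on its hinged base. First, while it still leans back, push its kickstand down past the dead point until it snaps fully down; then take the screen by the wooden grip bar at its top, bring it upright and finish while holding it there, because it tips back when let go. Leave the small things on the table where they stand.

Things in the scene. Friction and masses are not known exactly. Their poses are not given: they have to be found in the camera images.
- hinge (a point): Middle of the hinge pin of the screen's base, 35 mm above the table. The base is a grey plate 200 x 200 x 12 mm, screwed down (its place and yaw differ each time), from 120 mm in front of the pin to 80 mm behind it. Axes are the base's: x from the front (robot's side) to the back, y along the hinge pin, z up.
- grip_bar (a point): Middle of the round wooden grip bar at the top of the screen: 18 mm thick, 130 mm long, 200 mm from the hinge pin; 40 mm free below, fingers can pass in front and behind. Axes are the screen's: x through its thickness to the back, y along the bar, z from hinge to bar. The screen is 156 mm wide, 14 mm thick, about 0.9 kg with a heavy gutter low on its back: let go, it tips back, also from upright.
- screen (a joint): Lean of the screen about the hinge pin, rad: 0 is upright, positive leans back (away from the robot), 0.44 is its rest at the back. With the kickstand down, the kickstand's foot lands on the base at about -0.05 and stops it from tipping forward.
- kickstand (a joint): Turn of the kickstand about its hub, rad: 0 stowed (sticks out to the side, its end 15 degrees above level), 1.90 fully down at its stop. A spring pulls it back to 0 below about 0.95 and snaps it on to 1.90 above that; pressing it down at its end takes 2 to 4 N.
- kick_pivot (a point): Centre of the kickstand's hub, a short round boss on the front of the screen's right-hand post (base's -y side), 36 mm in front of the screen's middle plane and 120 mm up from the hinge pin. It moves with the screen and has the screen's axes.
- kick_tip (a point): Centre of the round rubber foot (18 mm across) at the free end of the kickstand, a steel rod 12 mm thick whose centre line runs from kick_pivot to here, 140 mm. Stowed it points to the base's -y beyond the screen's edge. It swings down about the hub towards the base; while the screen leans back its plane of swing is within about 4 degrees of vertical.
- vial_a: Brown bottle with black cap, 31 mm across, 62 mm high, stands near the base; origin at its foot. Not to be moved.
- vial_c: Smaller brown bottle with white cap, 26 mm across, 52 mm high, stands near the base; origin at its foot. Not to be moved.
- weight_0: Brass weight, 27 mm across, 30 mm high, near the base; origin at its foot. Not to be moved.
- lot_stamp: Wooden hand stamp, 37 x 48 mm, 74 mm high, on the right; origin at its foot. Not to be moved.
- weight_1: Smaller brass weight, 21 mm across, 24 mm high, behind the base; origin at its foot. Not to be moved.

How it is judged (in metres and radians):
On the way:
1. the kickstand has snapped fully down while the screen still leans back (value of joint kickstand above 1.75 rad and value of joint screen above 0.3 rad), for 0.2 s.
At the end, for the whole second after the job is handed in: The kickstand is fully down (joint above 1.75 rad), the screen is upright within 0.10 rad (about 6 degrees) and still (under 0.1 rad/s), and the fingers touch it with more than 0.3 N, holding it at the grip bar (grasp point within 85 mm of the bar's middle) (value of joint kickstand above 1.75 rad and value of joint screen between -0.1 and 0.1 rad and angular speed of screen below 0.1 rad/s and contact force between the fingers and screen above 0.3 N and distance between the grasp point and grip_bar below 0.085 m); the arm keeps its last pose, push and grip.
It fails at once if the screen is raised from its rest before the kickstand is down (value of joint screen below 0.25 rad and value of joint kickstand below 1.5 rad).
It fails at once if a small thing on the table is moved by more than 30 mm (distance of any of vial_a, vial_c, weight_0, lot_stamp, weight_1 from where it was at the start of the episode above 0.03 m).
It also fails if it takes over 48 s, if anything falls off the work surface, if the arm or the gripper's body presses on something with over 40 N, if the wrist force passes 120 N, or if a joint passes its speed limit or range.

## Working session

There is one attempt and no reset: what is moved stays moved. The work goes in short steps, Python scripts to look and compute and a tool call to move; the robot and the scene stay as the last step left them, time stands still between calls to the robot, and variables do not carry over. Pictures are saved under pics/ and viewed, about 8 in all and at most 12, crops included, and the job is handed in when it is done.

Besides the shell and the picture viewer there is one more tool, called after ">>>" as a command line: name --pt "numbers of a row" for each row, then --argument value for the rest. play_rows: Moves the arm, as the interface text tells. Its arguments: {"type":"object","properties":{"targets":{"type":"array","items":{"type":"array","items":{"type":"number"}}}},"required":["targets"]}

```bash
mkdir -p pics; python3 - <<'E'
from rig import bot
import cv2
for n in("scene","top"):
    cv2.imwrite(f"pics/{n}0.png",bot.capture(n)); c=bot.get_calibration(n); print(n,c)
s=bot.read_state();print(s["time_s"],s["position"],s["tcp_rot"],s["force"],s["opening"])
E
```

```text
scene {'fx': 478.55862195633836, 'fy': 478.55862195633836, 'cx': 324.36465655667837, 'cy': 235.69511405943354, 'R': array([[-6.51864459e-01, -7.58335497e-01,  2.07931226e-05],
       [-3.87573893e-01,  3.33134575e-01, -8.59539314e-01],
       [ 6.51812246e-01, -5.60311189e-01, -5.11069631e-01]]), 't': array([0.31578328, 0.36572758, 0.60644991])}
top {'fx': 595.4472215025643, 'fy': 595.4472215025643, 'cx': 324.1396556701436, 'cy': 245.40973434379956, 'R': array([[-1.38017604e-01, -9.90429627e-01, -5.42755741e-04],
       [-9.66737174e-01,  1.34835136e-01, -2.17344711e-01],
       [ 2.15337824e-01, -2.94726940e-02, -9.76094761e-01]]), 't': array([-0.01302909,  0.58306607,  1.22580481])}
0.1 [ 0.22810655 -0.58116969  0.22166617] [[ 9.30956190e-01  3.65130700e-01 -3.79499922e-04]
 [ 3.65130725e-01 -9.30954240e-01  1.93837670e-03]
 [ 3.54463781e-04 -1.94311087e-03 -9.99998049e-01]] [-0.4712148   0.16975302 -0.40534813] 0.9999417260339635
```

View pics/scene0.png

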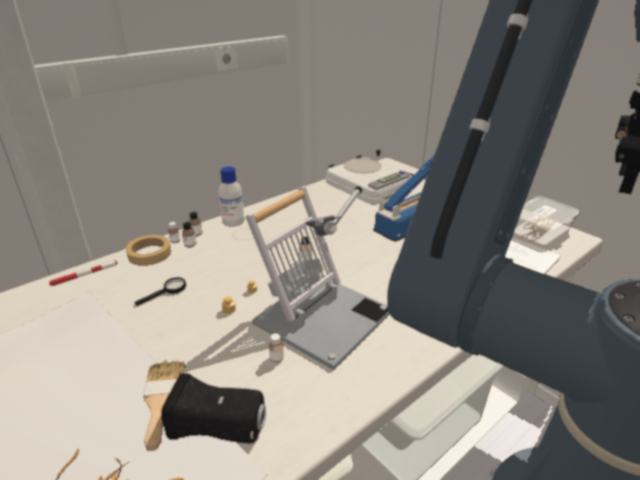

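View pics/top0.png

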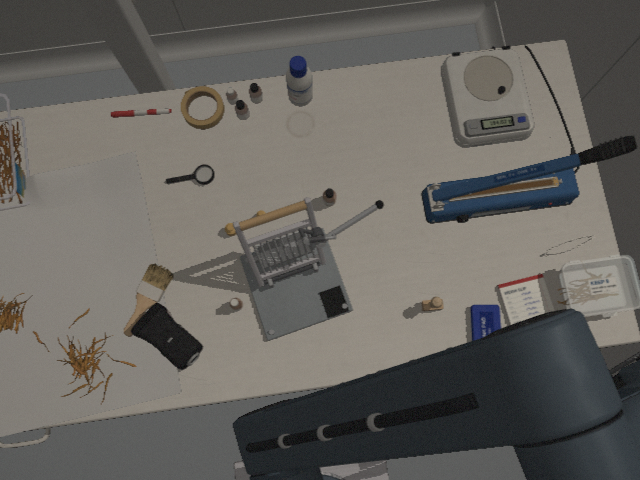

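```bash
python3 - <<'E'
import cv2,numpy as np
a=cv2.imread("pics/scene0.png")[170:370,230:400];b=cv2.imread("pics/top0.png")[180:350,215:395]
f=lambda i:cv2.resize(i,(400,int(i.shape[0]*400/i.shape[1])),interpolation=cv2.INTER_CUBIC)
a,b=f(a),f(b);h=max(len(a),len(b));o=np.zeros((h,800,3),np.uint8);o[:len(a),:400]=a;o[:len(b),400:]=b
cv2.imwrite("pics/crop.png",o)
E
```

```text
(no output)
```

View pics/crop.png

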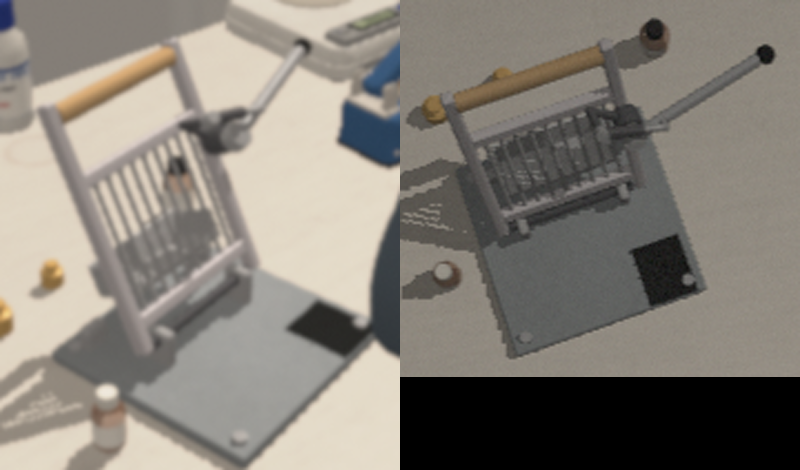

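```bash
cat > h.py <<'E'
import numpy as np
from rig import bot
C={n:bot.get_calibration(n) for n in("scene","top")}
def ray(n,p):
    c=C[n];d=c["R"].T@np.array([(p[0]-c["cx"])/c["fx"],(p[1]-c["cy"])/c["fy"],1]);return -c["R"].T@c["t"],d
def plane(n,p,z):
    o,d=ray(n,p);return o+d*(z-o[2])/d[2]
def tri(ps,pt):
    o1,d1=ray("scene",ps);o2,d2=ray("top",pt)
    k=np.linalg.lstsq(np.c_[d1,-d2],o2-o1,rcond=None)[0];a,b=o1+k[0]*d1,o2+k[1]*d2
    return (a+b)/2,np.linalg.norm(a-b)
def proj(n,X):
    c=C[n];q=c["R"]@X+c["t"];return np.round([c["fx"]*q[0]/q[2]+c["cx"],c["fy"]*q[1]/q[2]+c["cy"]],1)
E
python3 - <<'E'
from h import *
np.set_printoptions(precision=4,suppress=True)
fl,fr,bl=[plane("top",p,.012) for p in((267.2,339.3),(352.7,310),(241,256.5))]
print(fl,fr,bl,np.linalg.norm(fl-fr),np.linalg.norm(fl-bl))
s=lambda x,y:(x/2.353+230,y/2.353+170); t=lambda x,y:((x-400)/2.222+215,y/2.222+180)
L,e=tri(s(55,110),t(450,101));R,e2=tri(s(172,57),t(602,54));T,e3=tri(s(303,47),t(765,54));P,e4=tri(s(235,133),t(660,127))
print("bar",L,R,(L+R)/2,e,e2,np.linalg.norm(L-R));print("tip",T,e3,"piv",P,e4)
yax=(fl-fr)/np.linalg.norm(fl-fr);xax=np.array([yax[1],-yax[0],0]);yaw=np.degrees(np.arctan2(xax[1],xax[0]))
ax2=(L-R)[:2];print("yaw base",yaw,"bar",np.degrees(np.arctan2(-ax2[0],ax2[1])))
H=(fl+fr)/2+.12*xax;H[2]=.035;print("hinge",H)
for q in(.44,):
  z=np.cos(q)*np.array([0,0,1])+np.sin(q)*xax;x=np.cos(q)*xax-np.sin(q)*np.array([0,0,1])
  print("bar pred",H+.2*z);m=(L+R)/2-H;print("lean",np.arctan2(m@xax,m[2]),"y off",m@yax,np.linalg.norm(m))
  for w in(.06,.07,.078):
    p=H+.12*z-.036*x-w*yax;tp=p+.14*(-np.cos(.2618)*yax+np.sin(.2618)*z);print(w,"piv",p,"tip",tp,proj("top",tp),proj("scene",tp),proj("scene",p))
for n,p,h in(("a",(329.5,196),.06),("c",(235.5,302),.05),("w0",(230,229),.025),("w1",(261,215),.02),("stamp",(436,300),.07)):print(n,plane("top",p,h))
E
```

```text
[0.3967 0.0569 0.012 ] [ 0.4341 -0.1372  0.012 ] [0.5877 0.0935 0.012 ] 0.19762305298934124 0.19451553500844818
bar [0.6013 0.0682 0.2204] [ 0.6279 -0.0662  0.2123] [0.6146 0.001  0.2163] 0.004438966386821689 0.0027645497898665795 0.1372322504569781
tip [ 0.6173 -0.2111  0.1805] 0.0019010555411890474 piv [ 0.578  -0.1044  0.1447] 0.014194160350513635
yaw base 10.923447515248176 bar 11.181782002179387
hinge [ 0.5332 -0.0174  0.035 ]
bar pred [ 0.6169 -0.0013  0.216 ]
lean 0.4309379749584249 y off 0.0027076300509608505 0.19959399968583222
0.06 piv [ 0.5628 -0.0728  0.1589] tip [ 0.6036 -0.2027  0.1917] [377.  210.2] [360.2 188.3] [326.5 228.9]
0.07 piv [ 0.5647 -0.0826  0.1589] tip [ 0.6055 -0.2125  0.1917] [381.8 208.6] [362.9 186.8] [329.6 226.9]
0.078 piv [ 0.5662 -0.0905  0.1589] tip [ 0.607  -0.2203  0.1917] [385.6 207.4] [365.  185.5] [332.1 225.3]
a [ 0.686  -0.1208  0.06  ]
c [0.4819 0.1117 0.05  ]
w0 [0.651  0.1098 0.025 ]
w1 [0.6752 0.0373 0.02  ]
stamp [ 0.4247 -0.311   0.07  ]
```

>>> play_rows --pt "1 0.037 0.0415 0.012 0 0 0.139" --pt "1 0.037 0.0415 0.012 0 0 0.139" --pt "1 0.037 0.0415 0.012 0 0 0.139" --pt "1 0.037 0.0415 0.012 0 0 0.139" --pt "1 0.037 0.0415 0.012 0 0 0.139" --pt "1 0.037 0.0415 0.012 0 0 0.139" --pt "1 0.037 0.0415 0 0 0 0.139" --pt "1 0.037 0.0415 0 0 0 0.139" --pt "1 0.037 0.0415 0 0 0 0.139" --pt "1 0.037 0.0415 0 0 0 0.139" --pt "1 0 0 0 0 0 0" --pt "1 0 0 0 0 0 0"

```text
time_s: 1.6
position: [0.5977, -0.1667, 0.2939]
tcp_rot: [[-0.192, 0.981, -0.002], [0.981, 0.192, -0.0], [0.0, -0.002, -1.0]]
force: [-0.3, -0.4, -0.6]
opening: 0.007
```

```bash
python3 - <<'E'
from rig import bot
import cv2,numpy as np
a=bot.capture("scene");b=bot.capture("top")
a=a[50:350,180:480];b=b[100:400,180:480]
cv2.imwrite("pics/p1.png",cv2.resize(np.hstack([a,b]),(800,400),interpolation=cv2.INTER_CUBIC))
s=bot.read_state();print(s["position"],s["tcp_rot"],s["joint_positions"],s["force"])
E
```

```text
[ 0.59734488 -0.16780062  0.29427296] [[-1.89898696e-01  9.81803131e-01 -1.04710905e-03]
 [ 9.81803671e-01  1.89898795e-01 -4.71963079e-06]
 [ 1.94210998e-04 -1.02895176e-03 -9.99999452e-01]] [-2.59829193e+01  2.59229832e+01  7.77249841e+01 -2.72916282e-02
  7.64058467e+01 -3.69233703e+01] [-0.05854094 -0.69005047  0.79750722]
```

View pics/p1.png

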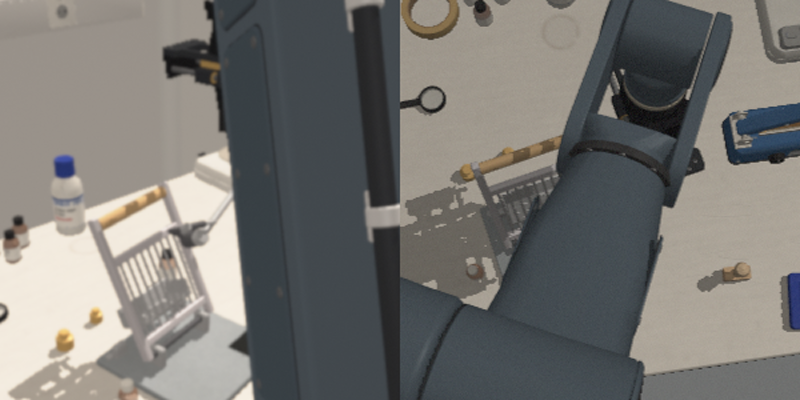

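>>> play_rows --pt "1 0 0 -0.03 0 0 0" --pt "1 0 0 -0.03 0 0 0" --pt "1 0 0 -0.03 0 0 0" --pt "1 0 0 -0.015 0 0 0" --pt "1 0 0 -0.01 0 0 0" --pt "1 0 0 0 0 0 0"

```text
time_s: 2.45
position: [0.5975, -0.1678, 0.1801]
tcp_rot: [[-0.191, 0.982, -0.001], [0.982, 0.191, -0.001], [-0.0, -0.001, -1.0]]
force: [-2.5, 0.4, 4.3]
opening: 0.006
```

>>> play_rows --pt "1 0 0 -0.012 0 0 0" --pt "1 0 0 -0.012 0 0 0" --pt "1 0 0.001 -0.012 0 0 0" --pt "1 -0.001 0.002 -0.012 0 0 0" --pt "1 0 0 0 0 0 0"

```text
time_s: 3.08
position: [0.5965, -0.163, 0.13]
tcp_rot: [[-0.192, 0.981, -0.002], [0.981, 0.192, 0.002], [0.002, -0.002, -1.0]]
force: [1.8, 0.8, 0.7]
opening: 0.01
```

>>> play_rows --pt "1 -0.001 0.002 -0.012 0 0 0" --pt "1 -0.001 0.002 -0.012 0 0 0" --pt "1 0 0 0 0 0 0"

```text
time_s: 3.45
position: [0.5943, -0.1591, 0.1061]
tcp_rot: [[-0.192, 0.981, -0.002], [0.981, 0.192, 0.001], [0.002, -0.002, -1.0]]
force: [1.0, 1.0, -0.4]
opening: 0.008
```

```bash
python3 - <<'E'
from rig import bot
import cv2,numpy as np
a=bot.capture("scene");b=bot.capture("top")
a=a[100:400,180:480];b=b[100:400,180:480]
cv2.imwrite("pics/p2.png",cv2.resize(np.hstack([a,b]),(800,400),interpolation=cv2.INTER_CUBIC))
s=bot.read_state();print(s["position"],s["force"],s["moment"])
E
```

```text
[ 0.59507097 -0.15955223  0.10719927] [ 1.26228406 -0.32101543  0.42205901] [ 0.03596154 -0.21994635 -0.00726023]
```

View pics/p2.png

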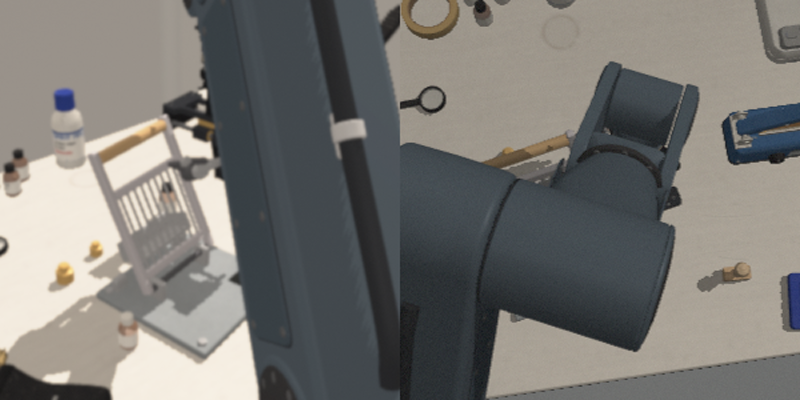

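>>> play_rows --pt "1 -0.001 0.002 -0.012 0 0 0" --pt "1 -0.001 0.002 -0.012 0 0 0" --pt "1 0 0 0 0 0 0" --pt "1 0 0 0 0 0 0"

```text
time_s: 4.05
position: [0.5933, -0.1557, 0.0833]
tcp_rot: [[-0.192, 0.981, -0.0], [0.981, 0.192, 0.0], [0.0, -0.0, -1.0]]
force: [0.7, -0.1, -0.1]
opening: 0.003
```

>>> play_rows --pt "1 0 0 0.05 0 0 0" --pt "1 0 0 0.05 0 0 0" --pt "1 0 0 0.05 0 0 0" --pt "1 0 0 0.05 0 0 0" --pt "1 -0.02 -0.055 0 0 0 0" --pt "1 -0.02 -0.055 0 0 0 0" --pt "1 -0.02 -0.055 0 0 0 0" --pt "1 -0.02 -0.055 0 0 0 0" --pt "1 -0.02 -0.055 0 0 0 0" --pt "1 0 0 0 0 0 0"

```text
time_s: 5.3
position: [0.4913, -0.4354, 0.2834]
tcp_rot: [[-0.186, 0.983, 0.0], [0.983, 0.186, -0.002], [-0.002, -0.0, -1.0]]
force: [0.1, 0.6, -0.1]
opening: 0.003
```

```bash
python3 - <<'E'
from rig import bot
import cv2,numpy as np
a=bot.capture("scene");b=bot.capture("top")
cv2.imwrite("pics/s3.png",a);cv2.imwrite("pics/t3.png",b)
a=a[170:370,230:430];b=b[160:360,210:410]
cv2.imwrite("pics/p3.png",cv2.resize(np.hstack([a,b]),(800,400),interpolation=cv2.INTER_CUBIC))
s=bot.read_state();print(s["time_s"],s["position"],s["force"])
E
```

```text
5.4 [ 0.49281378 -0.43105528  0.28335959] [-0.51015863  0.3233629  -0.5057363 ]
```

View pics/p3.png

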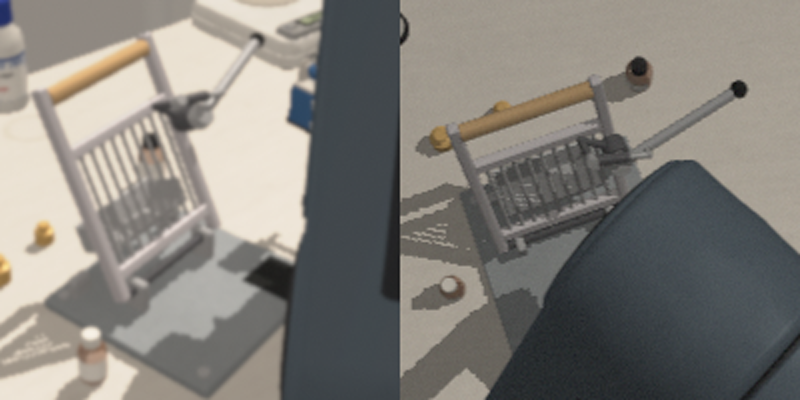

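```bash
python3 - <<'E'
from h import *
np.set_printoptions(precision=4,suppress=True)
s=lambda x,y:(230+x/2,170+y/2);t=lambda x,y:(210+(x-400)/2,160+y/2)
o1,a=ray("scene",s(215,96));_,b=ray("scene",s(258,39));o2,c=ray("top",t(645,147));_,d=ray("top",t(739,89))
n1=np.cross(a,b);n2=np.cross(c,d)
for y in(-.1,-.12,-.14,-.167,-.19,-.2111):
    M=np.array([n1[[0,2]],n2[[0,2]]]);print(y,np.linalg.solve(M,[n1@o1-n1[1]*y,n2@o2-n2[1]*y]))
T,e=tri(s(258,39),t(739,89));print(T,e)
E
```

```text
-0.1 [0.5721 0.1583]
-0.12 [0.5804 0.1618]
-0.14 [0.5887 0.1654]
-0.167 [0.5999 0.1701]
-0.19 [0.6095 0.1742]
-0.2111 [0.6183 0.178 ]
[ 0.6166 -0.2113  0.1818] 0.0016015029521795647
```

>>> play_rows --pt "0 0.023 0.0485 0 0 0 0" --pt "0 0.023 0.0485 0 0 0 0" --pt "0 0.023 0.0485 0 0 0 0" --pt "0 0.023 0.0485 0 0 0 0" --pt "0 0.023 0.0485 0 0 0 0" --pt "0 0 0 -0.03 0 0 0" --pt "0 0 0 -0.03 0 0 0" --pt "0 0 0 -0.03 0 0 0" --pt "0 0 0 -0.02 0 0 0" --pt "0 0 0 -0.018 0 0 0" --pt "0 0 0 0 0 0 0"

```text
time_s: 6.78
position: [0.6074, -0.1867, 0.1543]
tcp_rot: [[-0.193, 0.981, -0.003], [0.981, 0.193, 0.002], [0.002, -0.002, -1.0]]
force: [0.1, -0.3, -0.8]
opening: 0.993
```

>>> play_rows --pt "0.7 0 0 0 0 0 0" --pt "0.7 0 0 0 0 0 0" --pt "0.7 0 0 0 0 0 0" --pt "0.8 0 0 0 0 0 0" --pt "0.8 0 0 0 0 0 0"

```text
time_s: 7.4
position: [0.6082, -0.1884, 0.1557]
tcp_rot: [[-0.192, 0.981, 0.0], [0.981, 0.192, -0.0], [-0.0, 0.0, -1.0]]
force: [0.6, -0.4, -0.3]
opening: 0.517
```

>>> play_rows --pt "0.8 0 0 0 0 0 0" --pt "0.8 0 0 0 0 0 0" --pt "0.8 0 0 0 0 0 0" --pt "0.8 0 0 0 0 0 0"

```text
time_s: 7.9
position: [0.6078, -0.1883, 0.1554]
tcp_rot: [[-0.192, 0.981, -0.001], [0.981, 0.192, 0.0], [0.0, -0.001, -1.0]]
force: [-0.9, -1.1, 1.3]
opening: 0.208
```

>>> play_rows --pt "1 0 0 0 0 0 0" --pt "1 0 0 0 0 0 0" --pt "1 0 0 0 0 0 0"

```text
time_s: 8.28
position: [0.6062, -0.1886, 0.1554]
tcp_rot: [[-0.194, 0.981, -0.005], [0.981, 0.194, -0.0], [0.0, -0.005, -1.0]]
force: [-5.3, -1.3, 2.3]
opening: 0.143
```

>>> play_rows --pt "1 -0.003 0 -0.009 0 0 0" --pt "1 0 0 -0.009 0 0 0" --pt "1 0 0.001 -0.012 0 0 0" --pt "1 0 0.001 -0.012 0 0 0"

```text
time_s: 8.78
position: [0.5892, -0.1949, 0.1214]
tcp_rot: [[-0.2, 0.979, -0.034], [0.98, 0.2, -0.014], [-0.007, -0.037, -0.999]]
force: [-51.8, -21.5, 59.7]
opening: 0.121
```

>>> play_rows --pt "1 -0.008 -0.004 0.004 0 0 0" --pt "1 -0.008 -0.004 0.003 0 0 0" --pt "1 0 0 0 0 0 0"

```text
time_s: 9.15
position: [0.5882, -0.1947, 0.1208]
tcp_rot: [[-0.192, 0.981, -0.002], [0.981, 0.192, -0.0], [-0.0, -0.002, -1.0]]
force: [-5.1, -1.8, 4.5]
opening: 0.127
```

>>> play_rows --pt "1 -0.0055 0.002 -0.011 0 0 0" --pt "1 -0.0055 0.002 -0.011 0 0 0" --pt "1 0 0 0 0 0 0"

```text
time_s: 9.52
position: [0.5748, -0.195, 0.1013]
tcp_rot: [[-0.193, 0.981, -0.007], [0.981, 0.193, -0.007], [-0.006, -0.008, -1.0]]
force: [-19.0, -12.7, 25.3]
opening: 0.127
```

>>> play_rows --pt "1 -0.003 -0.004 0.003 0 0 0" --pt "1 -0.006 0.0045 -0.009 0 0 0" --pt "1 -0.006 0.0045 -0.009 0 0 0" --pt "1 0 0 0 0 0 0"

```text
time_s: 10.02
position: [0.5643, -0.1876, 0.0842]
tcp_rot: [[-0.19, 0.982, 0.002], [0.982, 0.19, -0.004], [-0.004, 0.001, -1.0]]
force: [-3.8, -7.3, 9.8]
opening: 0.042
```

>>> play_rows --pt "1 0 0 0 0 0 0" --pt "1 0 0 0 0 0 0"

```text
time_s: 10.28
position: [0.565, -0.1877, 0.0847]
tcp_rot: [[-0.191, 0.982, 0.003], [0.982, 0.191, -0.004], [-0.005, 0.002, -1.0]]
force: [-5.7, -5.6, 8.2]
opening: 0.036
```

```bash
python3 - <<'E'
from rig import bot
import cv2,numpy as np
a=bot.capture("scene");b=bot.capture("top")
cv2.imwrite("pics/s4.png",a);cv2.imwrite("pics/t4.png",b)
a=a[150:370,210:430];b=b[160:380,210:430]
cv2.imwrite("pics/p4.png",cv2.resize(np.hstack([a,b]),(800,400),interpolation=cv2.INTER_CUBIC))
s=bot.read_state();print(s["time_s"],s["position"],s["force"],s["moment"],s["opening"])
E
```

```text
10.375 [ 0.56495843 -0.18769862  0.08476697] [-5.23252396 -6.16076299  8.07528996] [-0.83398004  0.57020176 -0.51177913] 0.040594159168099865
```

View pics/p4.png

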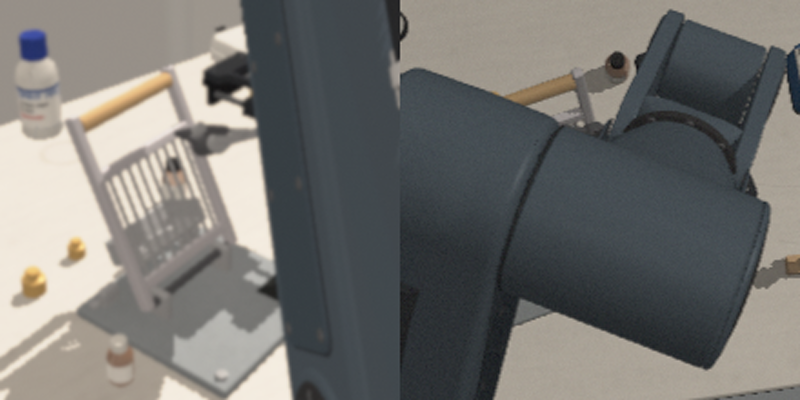

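>>> play_rows --pt "1 -0.003 0.003 -0.007 0 0 0" --pt "1 -0.004 0.006 -0.007 0 0 0" --pt "1 -0.004 0.006 -0.007 0 0 0" --pt "1 0 0 0 0 0 0"

```text
time_s: 10.88
position: [0.5551, -0.1843, 0.0714]
tcp_rot: [[-0.188, 0.982, 0.008], [0.982, 0.188, -0.02], [-0.021, 0.004, -1.0]]
force: [-25.5, -37.1, 49.4]
opening: 0.071
```

>>> play_rows --pt "1 -0.001 -0.007 0.005 0 0 0" --pt "1 -0.001 -0.006 0.005 0 0 0" --pt "1 0 0 0 0 0 0"

```text
time_s: 11.25
position: [0.5533, -0.1849, 0.0743]
tcp_rot: [[-0.188, 0.982, 0.006], [0.982, 0.188, -0.002], [-0.003, 0.006, -1.0]]
force: [1.2, -1.7, 7.7]
opening: 0.059
```

```bash
python3 - <<'E'
from rig import bot
import cv2,numpy as np
a=bot.capture("scene");a0=cv2.imread("pics/s3.png");a4=cv2.imread("pics/s4.png")
f=lambda i:cv2.resize(i[180:300,270:370],(266,320),interpolation=cv2.INTER_CUBIC)
cv2.imwrite("pics/p5.png",np.hstack([f(a0),f(a4),f(a)]))
s=bot.read_state();print(s["time_s"],s["position"],s["force"],s["moment"],s["opening"])
E
```

```text
11.3 [ 0.55351289 -0.18477075  0.0741247 ] [ 0.09042553 -2.29444194  9.43893665] [-0.15445267  0.22745091 -0.73119421] 0.05924179838016453
```

View pics/p5.png

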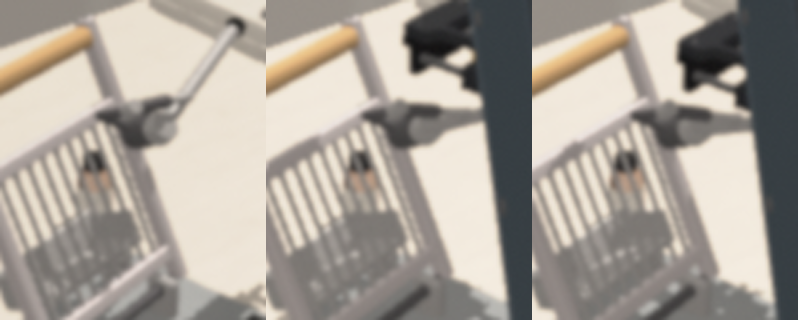

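```bash
python3 - <<'E'
from h import *
P=np.array([.565,-.083,.157]);X=np.array([.982,.19,0]);Y=np.array([-.19,.982,0]);Z=np.array([0,0,1])
for b in(0.0,.4,.54):
  u=-Y+.1*X;u/=np.linalg.norm(u);v=b*X+Z;v/=np.linalg.norm(v)
  for d in(13,-10,-20,-30,-40,-50):
    a=np.radians(d);w=np.cos(a)*u+np.sin(a)*v;print(b,d,proj("scene",P),proj("scene",P+.07*w),proj("scene",P+.14*w),P+.14*w)
E
```

```text
0.0 13 [329.7 227.6] [347.4 207.1] [363.7 188.2] [ 0.60411049 -0.21368493  0.18849315]
0.0 -10 [329.7 227.6] [347.2 218.9] [362.9 211. ] [ 0.60452945 -0.21508486  0.13268926]
0.0 -20 [329.7 227.6] [346.3 224.4] [361.1 221.6] [ 0.60271856 -0.20903391  0.10911718]
0.0 -30 [329.7 227.6] [345. 230.] [358.5 232.2] [ 0.59976161 -0.19915348  0.087     ]
0.0 -40 [329.7 227.6] [343.1 235.6] [355.1 242.6] [ 0.59574845 -0.18574378  0.06700973]
0.0 -50 [329.7 227.6] [341.  240.9] [351.  252.7] [ 0.59080101 -0.16921227  0.04975378]
0.4 13 [329.7 227.6] [345.1 206.8] [359.1 187.7] [ 0.61559588 -0.21146271  0.1862398 ]
0.4 -10 [329.7 227.6] [349.  219.1] [366.4 211.5] [ 0.59566344 -0.21680028  0.1344287 ]
0.4 -20 [329.7 227.6] [349.8 225. ] [367.8 222.7] [ 0.58525593 -0.21241262  0.11254322]
0.4 -30 [329.7 227.6] [350.  230.9] [368.3 233.9] [ 0.57423296 -0.20409283  0.09200853]
0.4 -40 [329.7 227.6] [349.7 236.8] [367.7 245.1] [ 0.56292945 -0.19209369  0.07344858]
0.4 -50 [329.7 227.6] [348.7 242.4] [366.  255.9] [ 0.55168885 -0.1767798   0.05742729]
0.54 13 [329.7 227.6] [344.4 206.9] [357.8 188. ] [ 0.61880437 -0.21084192  0.18470966]
0.54 -10 [329.7 227.6] [349.5 219.1] [367.3 211.4] [ 0.59318669 -0.21727949  0.13560987]
0.54 -20 [329.7 227.6] [350.8 224.9] [369.8 222.4] [ 0.58037768 -0.21335648  0.11486966]
0.54 -30 [329.7 227.6] [351.5 230.8] [371.2 233.6] [ 0.56710144 -0.20547266  0.09540957]
0.54 -40 [329.7 227.6] [351.5 236.6] [371.4 244.8] [ 0.55376134 -0.19386756  0.07782087]
0.54 -50 [329.7 227.6] [351.  242.2] [370.5 255.6] [ 0.54076273 -0.17889381  0.06263799]
```

>>> play_rows --pt "1 -0.0075 0.0035 -0.006 0 0 0" --pt "1 -0.0075 0.0035 -0.006 0 0 0" --pt "1 0 0 0 0 0 0"

```text
time_s: 11.68
position: [0.5473, -0.1843, 0.0688]
tcp_rot: [[-0.179, 0.984, 0.027], [0.984, 0.179, -0.012], [-0.017, 0.024, -1.0]]
force: [1.4, -14.4, 38.9]
opening: 0.082
```

>>> play_rows --pt "0 0.003 -0.007 0.007 0 0 0" --pt "0 0 0 0 0 0 0" --pt "0 0 0 0 0 0 0" --pt "0 0 0 0 0 0 0" --pt "0 0 0 0 0 0 0"

```text
time_s: 12.3
position: [0.5377, -0.1826, 0.0666]
tcp_rot: [[-0.192, 0.981, -0.002], [0.981, 0.192, 0.001], [0.001, -0.001, -1.0]]
force: [-0.0, 0.6, -0.4]
opening: 0.567
```

>>> play_rows --pt "0 0 0 0.04 0 0 0" --pt "0 0 0 0.05 0 0 0" --pt "0 0 0 0.05 0 0 0" --pt "0 0 0 0.05 0 0 0" --pt "0 -0.01 -0.055 0.01 0 0 0" --pt "0 -0.01 -0.055 0 0 0 0" --pt "0 -0.01 -0.055 0 0 0 0" --pt "0 -0.01 -0.055 0 0 0 0" --pt "0 -0.01 -0.055 0 0 0 0" --pt "0 0 0 0 0 0 0"

```text
time_s: 13.55
position: [0.4867, -0.4625, 0.2663]
tcp_rot: [[-0.187, 0.982, -0.001], [0.982, 0.187, -0.001], [-0.001, -0.001, -1.0]]
force: [0.6, 0.2, 0.1]
opening: 0.998
```

```bash
python3 - <<'E'
from rig import bot
import cv2,numpy as np
a=bot.capture("scene");b=bot.capture("top")
cv2.imwrite("pics/s6.png",a);cv2.imwrite("pics/t6.png",b)
a=a[170:370,230:430];b=b[160:360,210:410]
cv2.imwrite("pics/p6.png",cv2.resize(np.hstack([a,b]),(800,400),interpolation=cv2.INTER_CUBIC))
s=bot.read_state();print(s["time_s"],s["position"],s["force"],s["opening"])
E
```

```text
13.65 [ 0.48766387 -0.45793562  0.26644586] [-0.27556837  0.78579294 -0.66395042] 0.9999451874986547
```

View pics/p6.png

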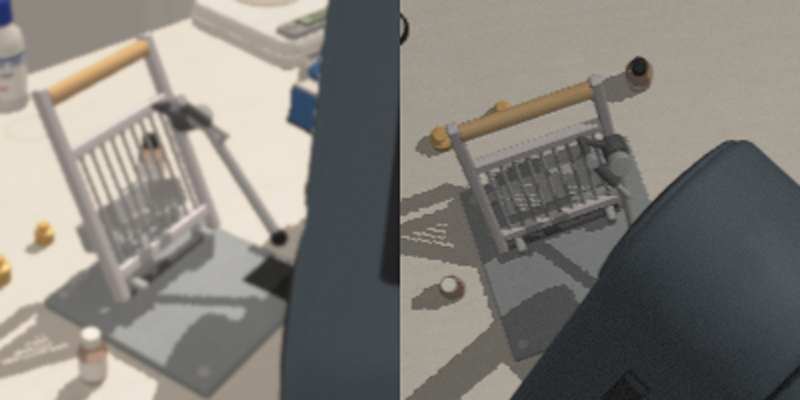

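```bash
python3 - <<'E'
from h import *
P=np.array([.565,-.083,.157]);X=np.array([.982,.19,0]);Y=np.array([-.19,.982,0]);Z=np.array([0,0,1])
v=.745*X+.667*Z
for d in(-75,-85,-94):
    a=np.radians(d);print(d,proj("scene",P+.14*(-np.cos(a)*Y+np.sin(a)*v)))
E
```

```text
-75 [380.3 275.2]
-85 [374.9 282.6]
-94 [368.8 287.9]
```

>>> play_rows --pt "0 0 0.02 0.04 0 0 0" --pt "0 0.018 0.05 0.02 0 0 0" --pt "0 0.018 0.05 0 0 0 0" --pt "0 0.018 0.05 0 0 0 0" --pt "0 0.018 0.05 0 0 0 0" --pt "0 0.018 0.05 0 0 0 0" --pt "0 0.018 0.05 0 0 0 0" --pt "0 0.02 0.05 0 -0.027 0.141 0" --pt "0 0.02 0.05 -0.01 -0.027 0.141 0" --pt "0 0.02 0.05 -0.01 -0.027 0.141 0" --pt "0 0 0 0 0 0 0" --pt "0 0 0 0 0 0 0"

```text
time_s: 15.15
position: [0.6555, 0.0133, 0.3069]
tcp_rot: [[-0.194, 0.891, -0.411], [0.981, 0.177, -0.08], [0.002, -0.419, -0.908]]
force: [-0.1, -0.2, 0.7]
opening: 1.002
```

>>> play_rows --pt "0 -0.0123 -0.003 -0.0272 0 0 0" --pt "0 -0.0123 -0.003 -0.0272 0 0 0" --pt "0 -0.0123 -0.003 -0.0272 0 0 0" --pt "0 -0.0123 -0.003 -0.0272 0 0 0" --pt "0.6 0 0 0 0 0 0" --pt "0.6 0 0 0 0 0 0" --pt "0.6 0 0 0 0 0 0" --pt "0.6 0 0 0 0 0 0" --pt "0.6 0 0 0 0 0 0"

```text
time_s: 16.27
position: [0.6074, -0.0002, 0.199]
tcp_rot: [[-0.192, 0.892, -0.409], [0.981, 0.175, -0.079], [0.001, -0.417, -0.909]]
force: [0.1, 0.9, -0.1]
opening: 0.515
```

>>> play_rows --pt "1 0 0 0 0 0 0" --pt "1 0 0 0 0 0 0" --pt "1 0 0 0 0 0 0" --pt "1 0 0 0 0 0 0"

```text
time_s: 16.77
position: [0.6052, -0.0006, 0.1993]
tcp_rot: [[-0.191, 0.89, -0.414], [0.982, 0.174, -0.079], [0.002, -0.422, -0.907]]
force: [-5.0, -0.9, 3.8]
opening: 0.195
```

>>> play_rows --pt "1 -0.0125 -0.0022 0.0048 0.0133 -0.0687 0" --pt "1 -0.0118 -0.0023 0.004 0.0133 -0.0687 0" --pt "1 -0.012 -0.0023 0.0031 0.0133 -0.0687 0" --pt "1 0 0 0 0 0 0"

```text
time_s: 17.27
position: [0.571, -0.0077, 0.2115]
tcp_rot: [[-0.191, 0.958, -0.211], [0.982, 0.187, -0.042], [-0.0, -0.215, -0.977]]
force: [1.2, -1.3, -0.6]
opening: 0.199
```

>>> play_rows --pt "1 -0.0122 -0.0024 0.0022 0.0133 -0.0687 0" --pt "1 -0.0123 -0.0024 0.0014 0.0133 -0.0687 0" --pt "1 -0.0124 -0.0024 0.0005 0.0133 -0.0687 0" --pt "1 0 0 0 0 0 0" --pt "1 0 0 0 0 0 0" --pt "1 0 0 0 0 0 0"

```text
time_s: 18.02
position: [0.5368, -0.0148, 0.2163]
tcp_rot: [[-0.192, 0.981, -0.006], [0.981, 0.192, -0.002], [-0.001, -0.006, -1.0]]
force: [0.6, -0.9, 8.0]
opening: 0.196
```

```bash
python3 - <<'E'
from rig import bot
import cv2,numpy as np
a=bot.capture("scene");b=bot.capture("top")
a=a[130:390,200:460];b=b[130:390,180:440]
cv2.imwrite("pics/p7.png",cv2.resize(np.hstack([a,b]),(800,400),interpolation=cv2.INTER_CUBIC))
s=bot.read_state();print(s["time_s"],s["position"],s["tcp_rot"],s["force"],s["opening"],s["qvel"])
H=np.array([.5332,-.0174,.035]);g=s["position"]-.019*s["tcp_rot"][:,2]-H
print("lean",np.arctan2(g@[.982,.19,0],g[2]),np.linalg.norm(g))
E
```

```text
18.125 [ 0.53687193 -0.01479233  0.21630931] [[-0.19233944  0.98130964 -0.00607748]
 [ 0.98132776  0.19232825 -0.00238111]
 [-0.00116773 -0.00642198 -0.9999787 ]] [ 0.29319395 -0.77527733  8.04566252] 0.20034870620886733 [ 0.05454431 -0.01030386 -0.10086369  0.02730894 -0.08946905 -0.10107964]
lean 0.021080731356473936 0.20036227222795455
```

View pics/p7.png

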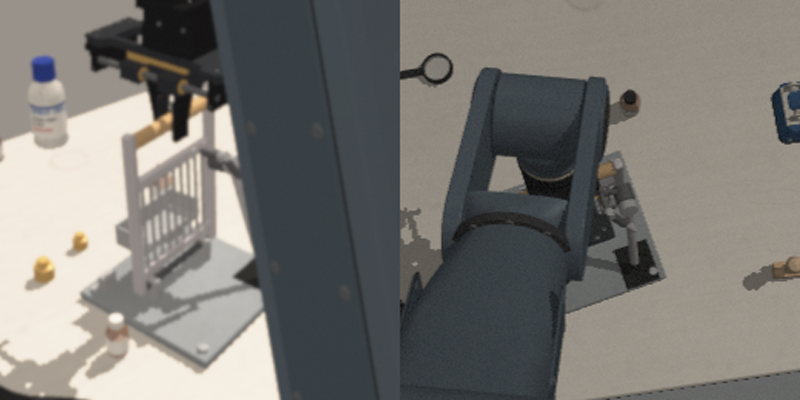

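```bash
python3 -c "
from rig import bot
s=bot.read_state();print(s['time_s'],s['position'],s['opening'],s['force']);bot.hand_in()"
```

```text
18.125 [ 0.53687193 -0.01479233  0.21630931] 0.20034870620886733 [ 0.29319395 -0.77527733  8.04566252]
the job is handed in; nothing more can be done
```

I snapped the kickstand fully down while the screen still leaned back. I then gripped the wooden bar, brought the screen upright and handed the job in at 18.1 s, still holding it.

**Last checks:**
- **Kickstand:** its foot was within about 1 pixel of where I worked out the fully-down position should be, and the last picture shows it still down over the base.
- **Screen:** it leans about 0.02 rad, worked out from the gripper position. It looked upright and still in the picture.
- **Grip:** the fingers are closed on the bar at 17 mm opening (the bar is 18 mm thick), with about 8 N at the wrist.
- **Small things:** vial_a, vial_c, the two weights and the stamp look unmoved in the pictures. I checked by eye only and did not measure them again.

**What went wrong or disagreed:**
- **First push:** pressing on the kickstand from above slipped off, and it sprang back.
- **Second try:** I gripped the rod and moved it, with wrist force reaching about 80 N. One late step read 39 N upward at the wrist, close to the 40 N limit if the gripper's body was what pressed. The kickstand snapped down as I let go, not at the step I had planned.
- **Swing plane:** the kickstand seemed to swing in a plane about 48 degrees from vertical, not within 4 degrees as the text says. This is my own estimate from the forces and the images.

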